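# Slide the carburettor body under the punch and stake it

## Task

Take the carburettor body by its handle and slide it flat along the steel base plate, without lifting it, to the middle ring mark so that it is centred under the punch. Then pick up the mallet and drive the sprung punch fully down with its head, let the punch spring back, and stand the mallet on its head again on the bench beside the base plate. Leave the carburettor body centred on the middle mark, and do not disturb the spare casting, the can or the wrench.

Things in the scene. Friction and masses are not known exactly. Their poses are not given: they have to be found in the camera images.
- stand: Fixed staking stand. Steel base plate, own x -90 to +110 mm, y -210 to +210, top 6 mm above the bench. Origin: on the bench under the punch axis; own z up, own x from the open front edge back to the column (36 x 50 mm, at x +70 to +106), which carries an overhanging head above the middle mark.
- head_front (a point): Middle of the lower front edge of the stand's grey overhanging head, at own x -75 of the stand, 103 mm above the bench. The head is 90 mm wide (y -45 to +45), 26 mm thick, and runs back to the column; a bush of radius 20 mm rises on it to 150 mm. At the middle mark it leaves room at the handle only for a gripper leaned back to the open front, about 25 to 50 degrees from vertical.
- mark_mid (a point): Centre of the middle ring mark on the base plate's top, straight under the punch. The dark ring is 107 to 114 mm in diameter. Axes as the stand.
- mark_left (a point): Centre of the ring mark at own y +140 mm of the stand, on the plate's top, same ring.
- mark_right (a point): Centre of the ring mark at own y -140 mm of the stand, on the plate's top, same ring.
- punch (a joint): Sprung steel punch sliding down through the stand's head: 0 fully up, 0.018 m fully down. Spring with a small preload, about 1 N to start it and about 8 N fully down; it springs back by itself. Punch tip 14 mm diameter, 70 mm above the bench when up and 52 mm when down (then inside the bore of a body centred below).
- punch_top (a point): Centre of the top face of the punch's flat round head, diameter 40 mm, 190 mm above the bench when up. The head is 14 mm thick.
- carb: Loose aluminium carburettor body on a dark round holder, with a handle, to be slid; 0.45 to 0.9 kg; starts near the left or right mark. Origin: centre of the underside, own z up, handle to own -x. Holder disc diameter 100 mm, 10 mm thick; casting diameter 76 mm (lugs 90), top at 56 mm, open bore 48 mm.
- carb_grip (a point): Where to grip the body's handle: own x -88, 43 mm above the underside. The handle is a straight level dark bar to own -x, 16 mm wide (y), 18 mm tall (34 to 52 mm above the underside), free from 50 to 110 mm from the origin. Axes as the body.
- mallet: Loose mallet, 0.29 to 0.47 kg, standing on its head left or right of the stand. Origin: centre of the head's lower face, own z up. Black cylindrical head, diameter 48, 80 mm tall. Pale level handle to own -x, 18 mm wide (y), 24 mm tall, centre line 40 mm above the lower face, reaching 170 mm from the head's axis. Grip it 50 to 60 mm from the axis.
- mallet_head (a point): Centre of the mallet's head, 40 mm above its lower face.
- casting: Loose spare casting, a bystander: same round aluminium shape without holder or handle, diameter 76 mm, 56 mm tall, standing near the other end mark. Origin: centre of its underside.
- can: Loose closed can, a bystander, diameter 66 mm, 100 mm tall, standing on the side of the stand where the mallet is not. Origin: centre of its underside.
- wrench: Loose wrench, a bystander, 170 mm long along its own x, lying flat on the bench in front of the stand. Origin: at its middle, underneath.
There are look-alikes about, which are no part of the job. There is more than one size of the mallet; the one meant has the size given above.

How it is judged (in metres and radians):
On the way, in this order (a step that is already met when the one before it is completed fails the run):
1. the carburettor body rests flat on the plate, within 12 mm of the centre of the middle mark (horizontal distance between carb and mark_mid below 0.012 m and height (world z) of carb below 0.01 m and linear speed of carb below 0.02 m/s), for 0.3 s.
2. the mallet's head drives the punch at least 14 mm down into the body (value of joint punch above 0.014 m and contact force between mallet and stand above 1 N and distance between mallet_head and punch_top below 0.055 m and horizontal distance between carb and mark_mid below 0.012 m), for 0.04 s.
At the end, for the whole second after the job is handed in: The carburettor body rests flat on the base plate within 12 mm of the centre of the middle mark, the punch is back up (within 3 mm), and the mallet stands still on its head on the bench (within 4 mm of the bench's surface, within 0.1 rad of upright), not on the plate (all of step 1 and height (world z) of carb above 0.003 m and angle between carb's own z axis and vertical below 0.06 rad and value of joint punch below 0.003 m and height (world z) of mallet below 0.004 m and angle between mallet's own z axis and vertical below 0.1 rad and linear speed of mallet below 0.02 m/s); the robot touches nothing.
It fails at once if the carburettor body is lifted more than 6 mm off the plate, or tipped by more than 0.15 rad (height (world z) of carb above 0.012 m or angle between carb's own z axis and vertical above 0.15 rad).
It fails at once if the punch is driven down (more than 8 mm) while the body is not under it (more than 20 mm off) (value of joint punch above 0.008 m and horizontal distance between carb and mark_mid above 0.02 m).
It fails at once if the spare casting, the can or the wrench is moved by more than 20 mm (distance of any of casting, can, wrench from where it was at the start of the episode above 0.02 m).
It also fails if it takes over 72 s, if anything falls off the work surface, if the arm or the gripper's body presses on something with over 40 N, if the wrist force passes 120 N, or if a joint passes its speed limit or range.

## Robot

A 7-joint arm with a two-finger parallel gripper is mounted at the origin on the work surface. World frame = base frame: x ahead of the robot, y to its left, z up, the work surface at z = 0. Lengths are in m, angles in degrees, forces in N, time in s.
With the tool pointing down it reaches from about 0.4 to 0.85 m from the base axis. Payload 4.5 kg.
Tool frame: the origin (TCP) lies at the very end of the fingers, on their centre line; the grasp point (between the pads) lies 19 mm behind it; x points along the fingers, z is the direction in which the jaws open and shut, and the axes are right-handed (so a half turn about x gives the same grasp; the last joint's range is limited). The gripper opens to 88 mm and grips with 3 to 60 N. Pads are 18 mm wide; open, the fingers measure 123 mm over their backs; the gripper's body (75 mm by 187 mm) begins 45 mm behind the grasp point.
Start: joints at [-62.292, 39.483, -11.15, 89.685, 9.013, 51.709, -12.324], TCP at [0.272, 0.563, 0.239] pointing down, gripper open.
Joint ranges: [-172.22, 172.22], [-26.19, 119.32], [-84.43, 86.54], [7.71, 146.69], [-57.33, 237.33], [2.42, 119.75], [-152.13, 152.13]. Speed limits (degrees/s): [147.25, 147.25, 180, 180, 180, 180, 180].

## Interface

Orientations are given as [roll, pitch, yaw] about the fixed x, y, z axes, in that order (R = Rz(yaw) Ry(pitch) Rx(roll)).
In Python, from rig import arm, vision gives the robot as it stands. Calls block until the motion is done:
- arm.move_pose(position, orientation): joint-space move of the TCP to a pose.
- arm.move_linear(position, rot=None, rate=0.15, contact_N=None): straight line of the TCP; rot=None keeps the orientation; rate is the mean speed in m/s. With contact_N (N) it stops when the force on the tool has changed by that much, and returns True; else False.
- arm.goto_joints(angles): joint-space move.
- arm.gripper_to(opening, newtons=None): finger opening in m; newtons is the grip in N (None keeps the last); returns when the fingers have stopped.
- arm.sleep(seconds).
- arm.solve_ik(position, orientation): joint angles nearest the present ones, or None.
- arm.state(): the state.
- vision.grab_frame(name): name is "scene" or "top" or "wrist"; returns the picture (384x512x3 uint8, blue, green, red); there is no depth.
- vision.camera_info(name): a dict with "fx", "fy", "cx", "cy" (pixels), "distortion" ([k1, k2, p1, p2, k3] as OpenCV has them; the pictures are not rectified), "world_from_camera" (4x4, takes a point from camera to world coordinates). Camera axes: x right, y down, z forward; pixel columns grow to the right and rows downward; lengths in m; the calibration is good to about 2 mm. A picture is of the moment at which its call begins: read the wrist's pose just before it. camera_info takes no time and is no camera call; for the wrist camera it gives the pose at the moment of the call.
A pose or a line that the arm cannot do raises arm.MotionError and nothing moves.
- arm.close_job(): hands the job in, once; it reports no verdict.
The state is a dict: "clock": time; "qpos": joint angles; "dq": joint speeds; "effort": joint torques, N m; "position": TCP position; "ee_rot": TCP orientation; "ft_force": force on the tool from outside, world axes, zero at the start; "wrist_torque": the same for the moment, N m; "finger_gap": finger opening in m.
Only numpy, scipy, OpenCV 4.12 (cv2) and the standard library are available. Lean on these libraries where they do the work, as an engineer would, in place of code of your own. Each camera call takes 0.05 s, during which the arm holds its last target.

## Working session

There is one attempt and no reset: what is moved stays moved. The work goes in short steps, each a Python script; the robot and the scene stay as the last script left them, time stands still between calls to the robot, and variables do not carry over. Pictures are saved under pics/ and viewed, and the job is handed in when it is done.

```bash
ls; mkdir -p pics
python3 - <<'E'
from rig import arm, vision
import cv2,numpy as np
print(arm.state())
for n in ["scene","top","wrist"]:
    i=vision.camera_info(n); print(n,{k:np.round(v,4).tolist() for k,v in i.items()})
    cv2.imwrite(f"pics/{n}0.png",vision.grab_frame(n))
E
```

```text
pics
{'clock': 0.0, 'qpos': array([-62.29069634,  39.53370699, -11.14380706,  89.74667195,
         9.01341915,  51.70807674, -12.32396562]), 'dq': array([0.00129876, 0.00402008, 0.01444034, 0.00474228, 0.02877704,
       0.03875831, 0.04813057]), 'effort': array([-1.73140292e-03, -5.27541339e+01, -1.26753040e+00, -1.53437090e+01,
       -5.27142256e-02,  6.36563767e-03,  1.59180513e-04]), 'position': array([0.27152767, 0.56222139, 0.2378955 ]), 'ee_rot': array([-175.24170777,   89.89344552, -111.00930174]), 'ft_force': array([ 0.08148154,  0.34531386, -0.32928182]), 'wrist_torque': array([-0.00565904, -0.01238747, -0.03063172]), 'finger_gap': 0.08833259097189192}
scene {'fx': 374.1712, 'fy': 374.1712, 'cx': 253.4867, 'cy': 189.9727, 'distortion': [-0.0593, 0.0, 0.0, 0.0, 0.0], 'world_from_camera': [[0.4232, 0.6561, -0.6249, 1.1683], [0.906, -0.3136, 0.2843, -0.3586], [-0.0095, -0.6864, -0.7271, 1.0094], [0.0, 0.0, 0.0, 1.0]]}
top {'fx': 399.8029, 'fy': 399.8029, 'cx': 254.1069, 'cy': 184.4095, 'distortion': [-0.0391, 0.0, 0.0, 0.0, 0.0], 'world_from_camera': [[0.024, -0.9845, 0.1738, 0.2789], [-0.9995, -0.0268, -0.0137, 0.0192], [0.0182, -0.1734, -0.9847, 1.0942], [0.0, 0.0, 0.0, 1.0]]}
wrist {'fx': 313.9484, 'fy': 313.9484, 'cx': 252.9158, 'cy': 190.2258, 'distortion': [-0.088, 0.0, 0.0, 0.0, 0.0], 'world_from_camera': [[0.4349, 0.8666, 0.2449, 0.2086], [0.9005, -0.4181, -0.1196, 0.5941], [-0.0013, 0.2726, -0.9621, 0.3835], [0.0, 0.0, 0.0, 1.0]]}
```

View pics/scene0.png

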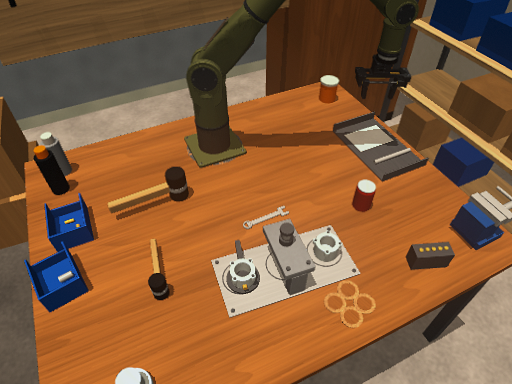

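View pics/top0.png

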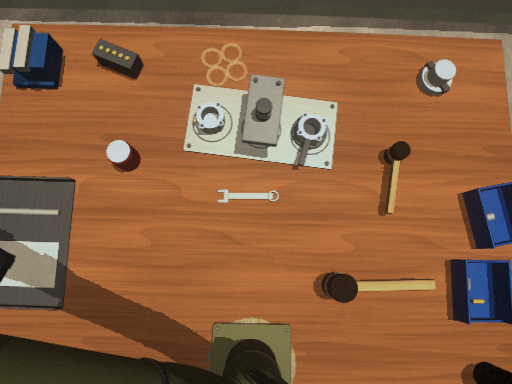

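View pics/wrist0.png

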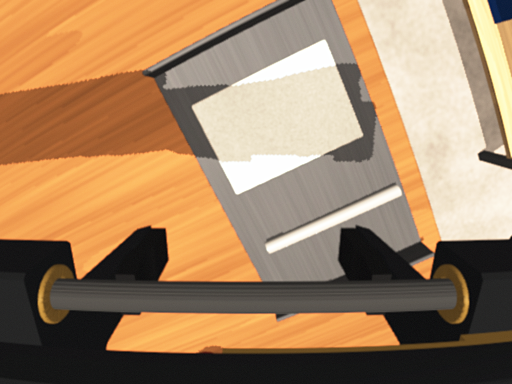

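Wrist sees the tray only. In the top view: carb with its handle at about (310,128), handle toward (298,165), so right mark. The casting is at (210,117), the can at (122,155) and the wrench at (248,196). There are two mallets: small with head (398,150) and handle to (390,212), and large with head (340,287). I'll measure both and enlarge.

```bash
cat > h.py <<'E'
import numpy as np, cv2
from rig import arm, vision
def ray(info,px):
    K=np.array([[info["fx"],0,info["cx"]],[0,info["fy"],info["cy"]],[0,0,1]])
    p=cv2.undistortPoints(np.array(px,float).reshape(-1,1,2),K,np.array(info["distortion"],float)).reshape(-1,2)
    T=np.array(info["world_from_camera"]); d=np.c_[p,np.ones(len(p))]@T[:3,:3].T
    return T[:3,3],d/np.linalg.norm(d,axis=1)[:,None]
def onplane(info,px,z):
    o,d=ray(info,px); return o+d*((z-o[2])/d[:,2])[:,None]
def tri(obs):
    A=np.zeros((3,3));b=np.zeros(3);L=[]
    for info,px in obs:
        o,d=ray(info,[px]);d=d[0];P=np.eye(3)-np.outer(d,d);A+=P;b+=P@o;L.append((o,P))
    x=np.linalg.solve(A,b); return x,[float(np.linalg.norm(P@(x-o))) for o,P in L]
def proj(info,X):
    T=np.array(info["world_from_camera"]);K=np.array([[info["fx"],0,info["cx"]],[0,info["fy"],info["cy"]],[0,0,1]])
    Ti=np.linalg.inv(T); return cv2.projectPoints(np.array(X,float).reshape(-1,3),cv2.Rodrigues(Ti[:3,:3])[0],Ti[:3,3],K,np.array(info["distortion"],float))[0].reshape(-1,2)
def crop(img,x0,y0,w,h,s,fn):
    cv2.imwrite(fn,cv2.resize(img[y0:y0+h,x0:x0+w],None,fx=s,fy=s,interpolation=cv2.INTER_CUBIC))
E
python3 - <<'E'
from h import *
t=cv2.imread("pics/top0.png");s=cv2.imread("pics/scene0.png")
crop(t,175,65,250,160,3,"pics/topc.png")
crop(s,130,200,240,120,3,"pics/scenec.png")
E
```

```text
(no output)
```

View pics/topc.png

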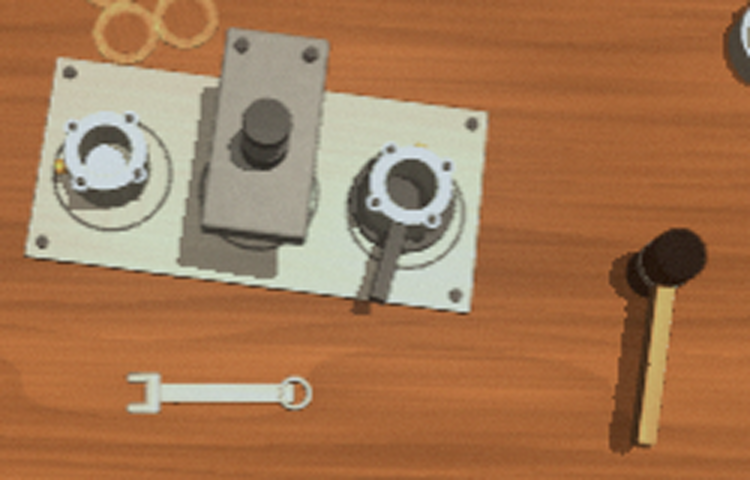

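View pics/scenec.png

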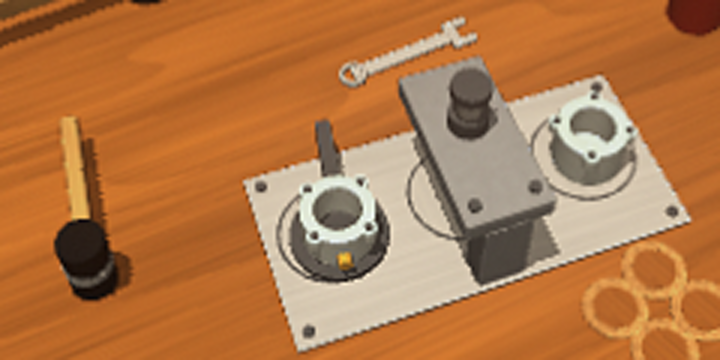

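Run:
```python
from h import *
np.set_printoptions(precision=4,suppress=True)
it=vision.camera_info("top");isc=vision.camera_info("scene")
T=lambda u,v:(175+(u+.5)/3-.5,65+(v+.5)/3-.5); S=lambda u,v:(130+(u+.5)/3-.5,200+(v+.5)/3-.5)
top=dict(BLf=T(58,58),BRt=T(487,112),FR=T(470,312),FL=T(25,257)); sc=dict(FR=S(245,180),FL=S(603,77),BLf=S(690,220),BRt=S(297,350))
P={}
for k in top:
    a=onplane(it,[top[k]],.006)[0];b=onplane(isc,[sc[k]],.006)[0];x,r=tri([(it,top[k]),(isc,sc[k])]);P[k]=(a+b)/2;print(k,a,b,"tri",x,r)
own=np.array([[110,210],[110,-210],[-90,-210],[-90,210]])/1000
W=np.array([P[k][:2] for k in["BLf","BRt","FR","FL"]])
M,_=cv2.estimateAffinePartial2D(own,W);print(M, np.hypot(M[0,0],M[1,0]),np.degrees(np.arctan2(M[1,0],M[0,0])),W-own@M[:,:2].T-M[:,2])
for n,a,b in[("carbtop",T(411,184),S(338,209)),("castop",T(105,160),S(593,128)),("punch",T(267,122),S(470,88)),("mallettop",T(674,257),S(82,243)),("mhandle_end",T(648,440),S(69,121)),("carbhandle_end",T(381,298),S(323,124)),("bigmallettop",(343,288),(177,177))]:
    x,r=tri([(it,a),(isc,b)]);print(n,x,r, "own",np.linalg.solve(M[:,:2],x[:2]-M[:,2]))
for z,a in((.08,[(663,229),(706,257),(640,262)]),):print(onplane(it,[T(*q) for q in a],z))
print(onplane(it,[(327,288),(358,288),(435,285)],.1))
```

```text
BLf [0.7611 0.185  0.006 ] [0.7626 0.1789 0.006 ] tri [0.7617 0.1834 0.0021] [0.002316831909470917, 0.0023168319094709843]
BRt [ 0.7192 -0.2297  0.006 ] [ 0.7188 -0.2363  0.006 ] tri [ 0.719  -0.2331  0.0036] [0.0030897178782758336, 0.003089717878275811]
FR [ 0.5215 -0.211   0.006 ] [ 0.5221 -0.2138  0.006 ] tri [ 0.5215 -0.2124  0.0042] [0.0011793645675235082, 0.0011793645675233278]
FL [0.5624 0.2055 0.006 ] [0.568  0.1998 0.006 ] tri [ 0.5637  0.2055 -0.0016] [0.0013829228365309528, 0.0013829228365308834]
[[ 0.9874  0.1028  0.6321]
 [-0.1028  0.9874 -0.0142]] 0.9927655381443977 -5.944256548001564 [[-0.0004  0.0001]
 [-0.0001 -0.0002]
 [ 0.0002 -0.0001]
 [ 0.0004  0.0002]]
carbtop [ 0.6262 -0.1493  0.058 ] [0.0018429986149340783, 0.001842998614933967] own [ 0.0082 -0.136 ]
castop [0.6449 0.1306 0.0472] [2.2394668718449e-05, 2.2394668718486577e-05] own [-0.0022  0.1464]
punch [ 0.6323 -0.014   0.1827] [0.0023450945900094296, 0.0023450945900093316] own [0.0002 0.0002]
mallettop [ 0.5628 -0.3853  0.0668] [0.0028625111869171713, 0.0028625111869172064] own [-0.0307 -0.3791]
mhandle_end [ 0.4007 -0.3616  0.0459] [0.001120446483233383, 0.0011204464832333665] own [-0.1956 -0.3722]
carbhandle_end [ 0.5218 -0.1219  0.0511] [0.0004293041973850898, 0.00042930419738512293] own [-0.0992 -0.1195]
bigmallettop [ 0.2043 -0.2172  0.0903] [0.002446158207157911, 0.0024461582071580125] own [-0.4074 -0.2481]
[[ 0.5852 -0.3685  0.08  ]
 [ 0.5608 -0.4061  0.08  ]
 [ 0.5544 -0.3466  0.08  ]]
[[ 0.2034 -0.1781  0.1   ]
 [ 0.2048 -0.2542  0.1   ]
 [ 0.2149 -0.4462  0.1   ]]
```

The two mallet candidates measure as follows. The small one at top (398,150) has a head of about 48 mm and a handle end about 165 mm from the axis. The large one at (340,287) has a head of about 76 mm and a handle of about 230 mm. The small one fits, and the crop agrees. The stand fit is good to 1 mm in shape, but the scale is 0.993 and the cameras disagree by up to 6 mm in y, so I'll refine with the wrist camera.

Run:
```python
from h import *
from scipy.spatial.transform import Rotation as R
np.set_printoptions(precision=3,suppress=True)
st=arm.state();i=vision.camera_info("wrist");T=np.array(i["world_from_camera"])
Rt=R.from_euler("xyz",st["ee_rot"],degrees=True).as_matrix()
print("cam in tool",Rt.T@(T[:3,3]-st["position"]));print(Rt.T@T[:3,:3])
A=np.radians(-5.94);o=np.array([.632,-.014]);W=lambda x,y:o+np.array([np.cos(A)*x-np.sin(A)*y,np.sin(A)*x+np.cos(A)*y])
for roll in(90,-90):
  for lean,yaw,p in[(42,-14.7,(*W(-.08,-.11),.034)),(42,-6,(*W(-.08,0),.034)),(42,-14.7,(*W(-.2,-.11),.18)),(15,-8,(.505,-.377,.022)),(15,-6,(*W(-.055,0),.2)),(0,-10,(*W(-.1,-.13),.3)),(0,-10,(.5,-.37,.3))]:
    q=arm.solve_ik(list(p),[roll,90-lean,yaw]);print(roll,lean,np.round(p,3),q)
```

```text
cam in tool [-0.146  0.07   0.001]
[[-0.    -0.272  0.962]
 [-0.    -0.962 -0.272]
 [ 1.    -0.     0.   ]]
90 42 [ 0.541 -0.115  0.034] [ 29.884  73.877 -47.701 144.196 146.973  84.736 126.551]
90 42 [ 0.552 -0.006  0.034] [ 16.73   73.843 -47.705 144.11  144.504  86.345 123.478]
90 42 [ 0.422 -0.103  0.18 ] None
90 15 [ 0.505 -0.377  0.022] [ 41.347  55.171  -8.801 108.835  -0.409   3.14  -60.466]
90 15 [ 0.577 -0.008  0.2  ] [-18.242  36.067  20.753 116.052 -34.364  17.498 -66.977]
90 0 [ 0.519 -0.133  0.3  ] [ -9.523  31.199  31.221 101.833 -19.787  52.483 -69.76 ]
90 0 [ 0.5  -0.37  0.3 ] [ 10.645  41.34   42.433  87.326 -29.974  63.131 -40.281]
-90 42 [ 0.541 -0.115  0.034] [ 40.243  86.536 -72.148 143.685 138.749  98.365 -30.702]
-90 42 [ 0.552 -0.006  0.034] [ 27.091  86.511 -72.145 143.599 137.124 100.794 -34.233]
-90 42 [ 0.422 -0.103  0.18 ] None
-90 15 [ 0.505 -0.377  0.022] [ 67.581  68.581 -59.271 107.455  88.574  44.448  44.147]
-90 15 [ 0.577 -0.008  0.2  ] [  2.691  34.519 -12.755 115.026  33.444  19.329  46.483]
-90 0 [ 0.519 -0.133  0.3  ] [ 19.556  28.752 -15.994 100.363   9.653  52.225  79.502]
-90 0 [ 0.5  -0.37  0.3 ] [ 39.237  35.717 -12.612  85.692   8.505  59.53  104.604]
```

Run:
```python
from h import *
np.set_printoptions(precision=3,suppress=True)
arm.move_pose([.50,-.13,.36],[-90,90,-10])
arm.sleep(.3)
i=vision.camera_info("wrist");np.save("w1.npy",i,allow_pickle=True)
cv2.imwrite("pics/w1.png",vision.grab_frame("wrist"))
st=arm.state();print(st["clock"],st["position"],st["ee_rot"],st["qpos"])
```

```text
3.1167 [ 0.5  -0.13  0.36] [ 67.134  89.993 147.156] [15.554 23.184 -9.226 98.057  4.215 59.102 84.917]
```

View pics/w1.png

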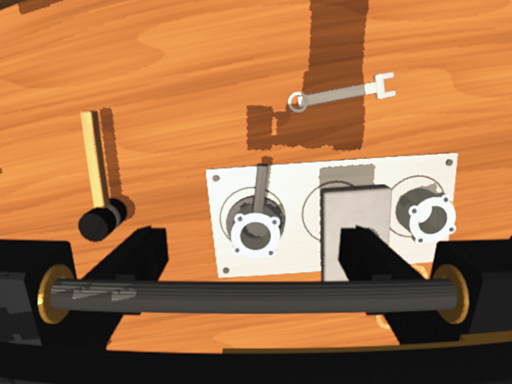

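The wrist view shows the carb rim (256,233) with its handle to (262,163), the plate's front corners (206,170) and (458,153), and the mallet head (97,222) with its handle to (88,112). Enlarging for accurate pixels.

Run:
```python
from h import *
w=cv2.imread("pics/w1.png")
crop(w,195,145,270,140,2.9,"pics/w1a.png")
crop(w,65,100,80,150,4,"pics/w1b.png")
```

```text
(no output)
```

View pics/w1a.png

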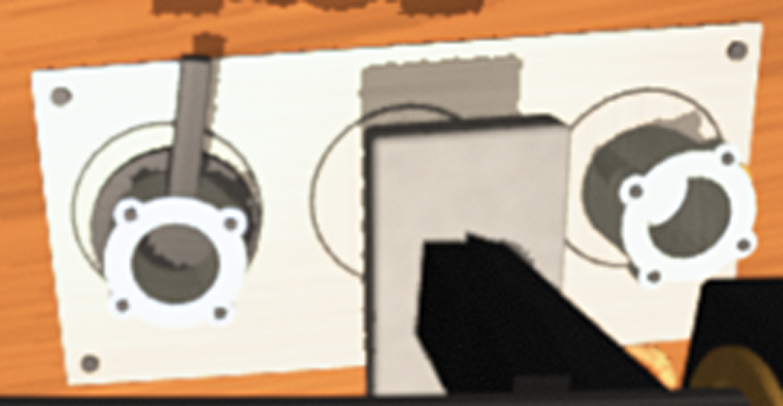

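View pics/w1b.png

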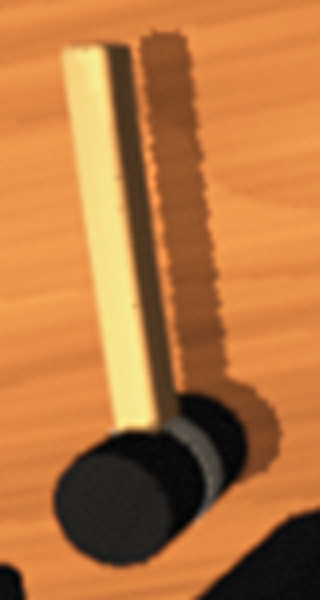

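```bash
cat > m1.py <<'E'
from h import *
np.set_printoptions(precision=4,suppress=True)
i=np.load("w1.npy",allow_pickle=True).item();it=vision.camera_info("top");isc=vision.camera_info("scene")
A=lambda u,v:(195+(u+.5)/2.9-.5,145+(v+.5)/2.9-.5);B=lambda u,v:(65+(u+.5)/4-.5,100+(v+.5)/4-.5)
T=lambda u,v:(175+(u+.5)/3-.5,65+(v+.5)/3-.5); S=lambda u,v:(130+(u+.5)/3-.5,200+(v+.5)/3-.5)
W=onplane(i,[A(33,72),A(762,23),A(70,384)],.006)[:,:2]
own=np.array([[-90,-210],[-90,210],[110,-210]])/1000
M,_=cv2.estimateAffinePartial2D(own,W)
ang=np.degrees(np.arctan2(M[1,0],M[0,0]));print("stand",M[:,2],ang,"scale",np.hypot(M[0,0],M[1,0]));print(W-own@M[:,:2].T-M[:,2])
print("carb bore",onplane(i,[A(176,263)],.062),"holder mid",onplane(i,[A(90,215),A(262,215)],.016))
h=onplane(i,[A(194,57),A(188,190)],.058);print("handle",h,np.degrees(np.arctan2(*(h[1]-h[0])[1::-1])))
c=onplane(i,[B(114,497)],.08);m=onplane(i,[B(85,48),B(138,430)],.052);print("mallet",c,m,np.degrees(np.arctan2(*(m[1]-m[0])[1::-1])),np.linalg.norm((m[0]-c[0])[:2]))
for n,o in dict(carbtop=[(i,A(176,263)),(it,T(411,184)),(isc,S(338,209))],hend=[(i,A(194,57)),(it,T(383,298)),(isc,S(323,124))],mtop=[(i,B(114,497)),(it,T(674,257)),(isc,S(82,243))],mhend=[(i,B(85,48)),(it,T(648,440)),(isc,S(69,121))],FR=[(i,A(33,72)),(it,T(470,312)),(isc,S(245,180))],FL=[(i,A(762,23)),(it,T(25,257)),(isc,S(603,77))]).items():
    print(n,*tri(o),"wrist+top",*tri(o[:2]),"w+s",*tri([o[0],o[2]]))
E
python3 m1.py
```

```text
Traceback (most recent call last):
  File "m1.py", line 8, in <module>
    M,_=cv2.estimateAffinePartial2D(own,W)
        ~~~~~~~~~~~~~~~~~~~~~~~~~~~^^^^^^^
cv2.error: OpenCV(4.12.0) /io/opencv/modules/calib3d/src/ptsetreg.cpp:1108: error: (-215:Assertion failed) count >= 0 && to.checkVector(2) == count in function 'estimateAffinePartial2D'
```

```bash
sed -i 's/Partial2D(own,W)/Partial2D(own,W.copy())/' m1.py; python3 m1.py
```

```text
stand [ 0.6332 -0.0109] -5.855883508295847 scale 0.9955932143416941
[[ 0.0001 -0.0001]
 [ 0.      0.0001]
 [-0.0001  0.0001]]
carb bore [[ 0.6264 -0.1469  0.062 ]] holder mid [[ 0.6086 -0.1936  0.016 ]
 [ 0.6258 -0.0963  0.016 ]]
handle [[ 0.5198 -0.1192  0.058 ]
 [ 0.5886 -0.1339  0.058 ]] -12.095080366812253
mallet [[ 0.5599 -0.3809  0.08  ]] [[ 0.3995 -0.3559  0.052 ]
 [ 0.5431 -0.3796  0.052 ]] -9.349582171198323 0.16231776949407906
carbtop [ 0.6267 -0.1486  0.0589] [0.0017731874770492945, 0.0011154985874097772, 0.0027186312104113338] wrist+top [ 0.6242 -0.1464  0.0666] [0.0002491131321100467, 0.00024911313210998145] w+s [ 0.6268 -0.1492  0.0595] [0.0022077975428540578, 0.0022077975428540487]
hend [ 0.5216 -0.1216  0.0512] [0.0024083368794960954, 0.0017253852015620818, 0.0007450194790110629] wrist+top [ 0.5149 -0.1191  0.082 ] [0.0001071456051400547, 0.00010714560514013484] w+s [ 0.521  -0.1206  0.0496] [0.0014152978926606108, 0.0014152978926606863]
mtop [ 0.5631 -0.3858  0.0686] [0.0018212478667722321, 0.0038134846658024702, 0.002090561501412939] wrist+top [ 0.5554 -0.3712  0.09
[... 193 characters left out ...]
0864073996595, 0.0015282778471426722] wrist+top [ 0.4    -0.3585  0.0489] [0.0010724130883220124, 0.0010724130883220133] w+s [ 0.3983 -0.3618  0.0427] [0.0010227259147793375, 0.00102272591477946]
FR [ 0.5221 -0.2117  0.0045] [0.0018289368033581094, 0.0004562605860577384, 0.0020759632281774627] wrist+top [ 0.5245 -0.2127 -0.0056] [0.0008057191651326602, 0.0008057191651326714] w+s [ 0.5223 -0.2119  0.005 ] [0.0019332375406827728, 0.0019332375406827672]
FL [0.5647 0.2056 0.0021] [0.0030400759542453274, 0.001403478438124466, 0.003118573657252476] wrist+top [0.5636 0.2053 0.0073] [0.0014590062920686801, 0.0014590062920688844] w+s [0.5658 0.2041 0.0042] [0.002856276758055691, 0.002856276758055734]
```

Heights agree with the text: plate about 5 mm, carb top about 60 mm, handle end 110 mm from the axis. Checking which lean is reachable throughout.

```bash
cat >> h.py <<'E'
from scipy.spatial.transform import Rotation as R
SO=np.array([.632,-.0125]);SA=-5.9
def W2(x,y):
    a=np.radians(SA);return SO+np.array([np.cos(a)*x-np.sin(a)*y,np.sin(a)*x+np.cos(a)*y])
def grasp_pose(c,yaw,g,z,lean,back=0.,roll=-90):
    """TCP for object at c (xy), handle toward own -x, grip g m from axis, grasp height z"""
    y=np.radians(yaw);l=np.radians(lean);u=np.array([np.cos(y),np.sin(y)])
    d=np.array([*(u*np.sin(l)),-np.cos(l)])
    G=np.array([*(np.array(c)-g*u),z]);return G+d*(.019-back),[roll,90-lean,yaw]
E
python3 - <<'E'
from h import *
np.set_printoptions(precision=1,suppress=True)
for roll in (-90,90):
  for lean in (28,32,36,40):
    for nm,c,yaw in(("s",(.6265,-.148),-14),("e",SO,-10)):
      for back in(0,.06,.1):
        p,o=grasp_pose(c,yaw,.095,.049,lean,back,roll);q=arm.solve_ik(list(p),o);print(roll,lean,nm,back,q)
E
```

```text
-90 28 s 0 [ 44.7  77.  -72.1 132.9 120.9  75.6 -19.6]
-90 28 s 0.06 [ 43.8  67.8 -72.  137.7 116.1  71.4 -25.3]
-90 28 s 0.1 [ 43.5  61.2 -71.9 140.2 112.8  67.3 -28.1]
-90 28 e 0 [ 27.5  77.1 -72.1 134.1 118.4  81.8 -31.8]
-90 28 e 0.06 [ 25.5  67.8 -72.  138.7 112.6  77.5 -37.9]
-90 28 e 0.1 [ 24.5  61.1 -71.9 141.1 108.8  73.4 -40.8]
-90 32 s 0 [ 44.3  79.1 -72.1 135.9 126.5  80.4 -23.1]
-90 32 s 0.06 [ 42.7  70.2 -72.  141.6 121.7  77.5 -30.6]
-90 32 s 0.1 [ 41.7  63.6 -72.  144.8 118.7  74.2 -35. ]
-90 32 e 0 [ 26.4  79.2 -72.1 137.  123.   87.5 -35.4]
-90 32 e 0.06 [ 23.4  70.2 -72.1 142.6 117.   84.5 -43.5]
-90 32 e 0.1 None
-90 36 s 0 [ 43.8  81.5 -72.1 138.6 131.8  85.9 -25.5]
-90 36 s 0.06 None
-90 36 s 0.1 None
-90 36 e 0 [ 25.2  81.7 -72.1 139.6 127.4  93.9 -38.1]
-90 36 e 0.06 None
-90 36 e 0.1 None
-90 40 s 0 [ 43.3  84.4 -72.1 141.2 137.1  91.8 -27. ]
-90 40 s 0.06 None
-90 40 s 0.1 None
-90 40 e 0 [ 24.   84.6 -72.1 142.1 131.7 100.8 -39.9]
-90 40 e 0.06 None
-90 40 e 0.1 None
90 28 s 0 [ 24.4  58.6 -29.5 133.9 144.4  45.6 123.7]
90 28 s 0.06 [ 23.5  51.2 -29.5 138.7
[... 193 characters left out ...]
e 0.1 [ -7.   44.1 -10.8 142.7 149.   37.1  96.8]
90 32 s 0 [ 18.6  59.2 -20.6 137.2 156.3  50.8 109.8]
90 32 s 0.06 [ 19.1  52.9 -23.4 142.8 152.9  50.5 110.2]
90 32 s 0.1 [ 19.7  48.1 -25.6 146.  150.   49.3 110.7]
90 32 e 0 [ 26.4  79.2 -72.1 137.  123.   87.5 144.6]
90 32 e 0.06 [ 23.4  70.2 -72.1 142.6 117.   84.5 136.5]
90 32 e 0.1 None
90 36 s 0 [ 17.   61.5 -18.8 140.  160.3  59.4 105.3]
90 36 s 0.06 None
90 36 s 0.1 None
90 36 e 0 [ 25.2  81.7 -72.1 139.6 127.4  93.9 141.9]
90 36 e 0.06 None
90 36 e 0.1 None
90 40 s 0 [ 15.1  64.4 -16.3 142.6 163.7  68.3 101.1]
90 40 s 0.06 None
90 40 s 0.1 None
90 40 e 0 [ 24.   84.6 -72.1 142.1 131.7 100.8 140.1]
90 40 e 0.06 None
90 40 e 0.1 None
```

Run:
```python
from h import *
np.set_printoptions(precision=3,suppress=True)
p,o=grasp_pose((.6265,-.148),-14,.095,.049,30,.08)
arm.move_pose(list(p),o); arm.sleep(.2)
i=vision.camera_info("wrist");np.save("w2.npy",i,allow_pickle=True)
cv2.imwrite("pics/w2.png",vision.grab_frame("wrist"))
st=arm.state();print(st["clock"],st["position"],p,st["qpos"],st["ft_force"])
```

```text
5.1083 [ 0.505 -0.118  0.102] [ 0.505 -0.118  0.102] [ 42.911  65.625 -71.93  141.127 117.404  72.539 -29.94 ] [-0.386 -0.027 -0.335]
```

View pics/w2.png

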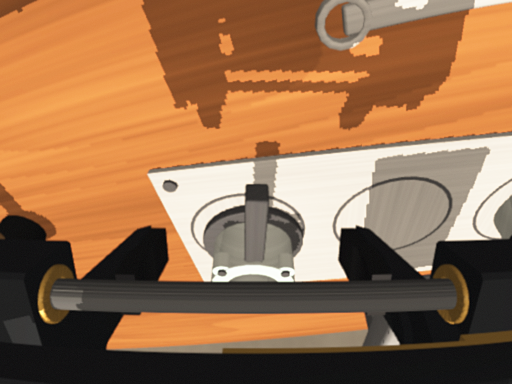

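The wrist view has the handle end at (257,186), centred between the fingers and aligned with them. The middle ring is at about (393,215). I'll triangulate the handle end from the two wrist places and fit the ring.

Run:
```python
from h import *
np.set_printoptions(precision=4,suppress=True)
a=np.load("w1.npy",allow_pickle=True).item();b=np.load("w2.npy",allow_pickle=True).item()
A=lambda u,v:(195+(u+.5)/2.9-.5,145+(v+.5)/2.9-.5)
print(tri([(a,A(194,57)),(b,(256.5,186))]), tri([(a,A(33,72)),(b,(148,173))]),onplane(b,[(148,173)],.006))
crop(cv2.imread("pics/w2.png"),300,120,212,140,3.7,"pics/w2a.png")
crop(cv2.imread("pics/w2.png"),140,160,212,140,3.7,"pics/w2b.png")
```

```text
(array([ 0.5231, -0.119 ,  0.0416]), [0.00028915497967819736, 0.00028915497967819053]) (array([ 0.523 , -0.2102,  0.0046]), [9.718384735558631e-05, 9.718384735565344e-05]) [[ 0.5218 -0.2093  0.006 ]]
```

View pics/w2a.png

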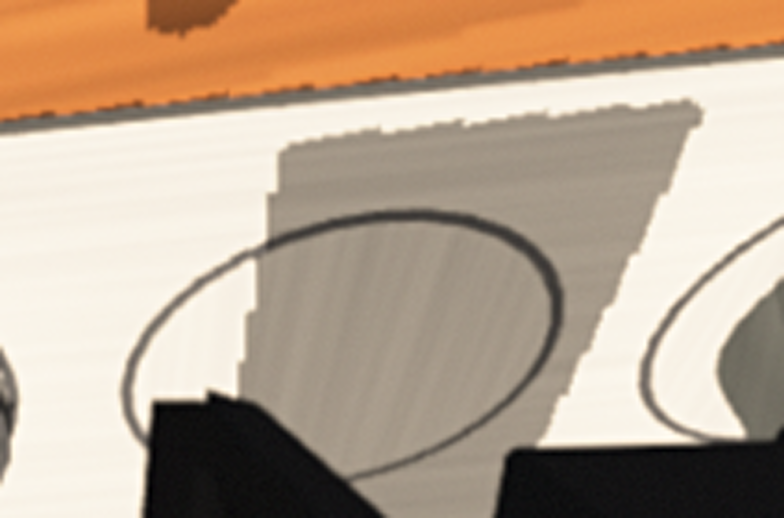

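View pics/w2b.png

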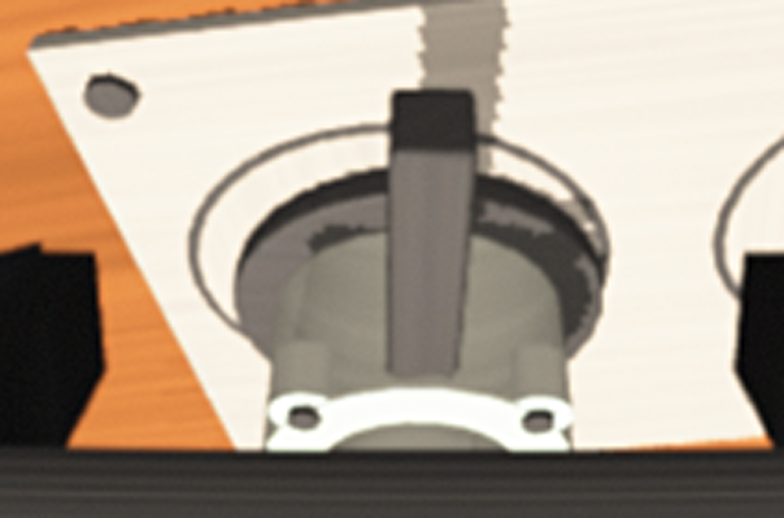

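Run:
```python
from h import *
np.set_printoptions(precision=4,suppress=True)
a=np.load("w1.npy",allow_pickle=True).item();b=np.load("w2.npy",allow_pickle=True).item()
A=lambda u,v:(195+(u+.5)/2.9-.5,145+(v+.5)/2.9-.5)
C=lambda u,v:(300+(u+.5)/3.7-.5,120+(v+.5)/3.7-.5);D=lambda u,v:(140+(u+.5)/3.7-.5,160+(v+.5)/3.7-.5)
print("hend",tri([(a,A(194,58)),(b,D(433,149))]))
def circ(P):
    x=np.linalg.lstsq(np.c_[2*P[:,:2],np.ones(len(P))],(P[:,:2]**2).sum(1),rcond=None)[0];return x[:2],2*np.sqrt(x[2]+x[0]**2+x[1]**2)
pts=[(127,390),(145,330),(195,280),(262,243),(340,217),(415,213),(490,232),(540,275),(557,320),(540,370),(480,428),(410,465),(350,480)]
print("mid ring",circ(onplane(b,[C(*p) for p in pts],.006)))
pts=[(190,245),(200,205),(250,155),(330,130),(570,178),(605,240),(235,330)]
print("right ring",circ(onplane(b,[D(*p) for p in pts],.006)))
pts=[(236,295),(242,270),(270,238),(300,217),(350,200),(525,205),(560,232),(585,265),(593,300)]
print("holder top",circ(onplane(b,[D(*p) for p in pts],.016)))
h=onplane(b,[D(433,149),D(426,372)],.058);print(h,np.degrees(np.arctan2(*(h[1]-h[0])[1::-1])))
print("lugs",onplane(b,[D(303,417),D(539,420)],.062))
```

```text
hend (array([ 0.5207, -0.1187,  0.0566]), [0.0005727323747037989, 0.0005727323747037431])
mid ring (array([ 0.6341, -0.0122]), np.float64(0.1127996105547761))
right ring (array([ 0.6181, -0.151 ]), np.float64(0.11175250415878264))
holder top (array([ 0.6226, -0.1467]), np.float64(0.09356169098331538))
[[ 0.5194 -0.1179  0.058 ]
 [ 0.5891 -0.1362  0.058 ]] -14.73070286973105
lugs [[ 0.5946 -0.1659  0.062 ]
 [ 0.6087 -0.1149  0.062 ]]
```

Handle top is at 56.6 mm against 58 expected. The ring is at (0.634,-0.012) with diameter 113 mm, and the carb at (0.626,-0.147) with yaw -14.5. All are consistent, so I grip and slide.

```bash
sed -i 's/SO=.*;SA=-5.9/SO=np.array([.634,-.0122]);SA=-5.9/' h.py
python3 - <<'E'
from h import *
np.set_printoptions(precision=3,suppress=True)
c=(.6264,-.1467)
p,o=grasp_pose(c,-14.5,.096,.0485,30)
print(arm.move_linear(list(p),o,rate=.1,contact_N=6))
s=arm.state();print(s["clock"],s["position"],p,s["ft_force"])
arm.gripper_to(.0,25);arm.sleep(.2)
s=arm.state();print(s["clock"],s["position"],s["finger_gap"],s["ft_force"],s["wrist_torque"])
cv2.imwrite("pics/w3.png",vision.grab_frame("wrist"))
E
```

```text
True
5.8 [ 0.537 -0.124  0.036] [ 0.543 -0.125  0.032] [-0.589  0.202  0.495]
7.0833 [ 0.537 -0.124  0.038] 0.015998328541787125 [-4.397 -0.56  -0.823] [0.062 1.058 0.039]
```

View pics/w3.png

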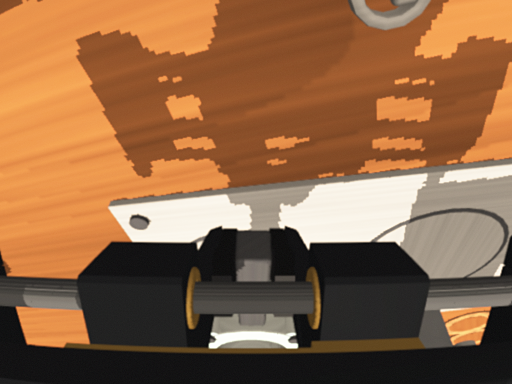

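The contact stop was only a dynamic transient (force about 0 afterwards) and left it 7 mm short. Regripping at full depth.

Run:
```python
from h import *
np.set_printoptions(precision=3,suppress=True)
arm.gripper_to(.05)
c=(.6264,-.1467)
p,o=grasp_pose(c,-14.5,.096,.0485,30)
print(arm.move_linear(list(p),o,rate=.05,contact_N=12))
s=arm.state();print(s["clock"],s["position"],p,s["ft_force"])
arm.gripper_to(.0,25);arm.sleep(.1)
s=arm.state();print(s["clock"],s["position"],s["finger_gap"],s["ft_force"],s["wrist_torque"])
```

```text
True
8.0 [ 0.538 -0.123  0.031] [ 0.543 -0.125  0.032] [-1.436  0.142 -0.493]
8.7083 [ 0.537 -0.124  0.032] 0.015675965052227736 [ 0.632 -1.269  0.559] [-0.137  0.186 -0.241]
```

Run:
```python
from h import *
np.set_printoptions(precision=3,suppress=True)
cv2.imwrite("pics/w4.png",vision.grab_frame("wrist"))
crop(vision.grab_frame("top"),175,65,200,130,4,"pics/t4.png")
s=arm.state();print(s["clock"],s["position"],s["ee_rot"],s["ft_force"],s["qpos"])
```

```text
8.8083 [ 0.537 -0.124  0.031] [-90.185  60.51  -14.224] [ 0.754 -2.629  1.525] [ 42.188  74.579 -66.67  135.285 125.075  73.634 -26.525]
```

View pics/w4.png

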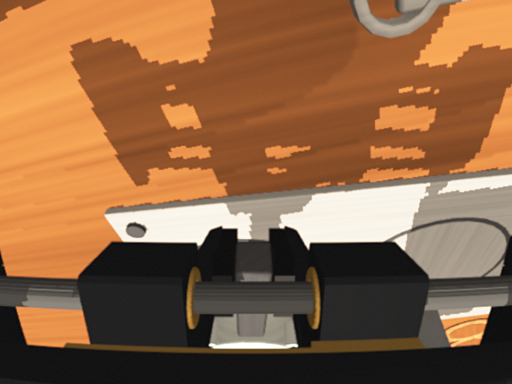

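View pics/t4.png

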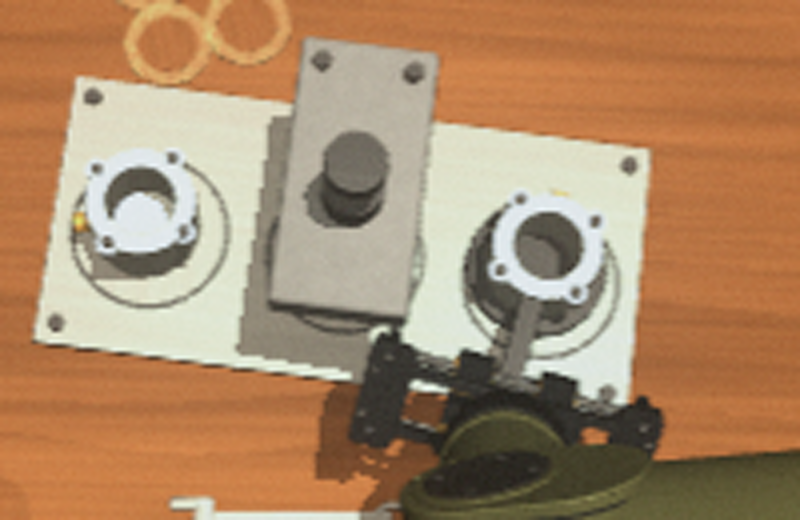

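The grip holds at about 101 mm and the carb has not moved (bore unchanged at (312,126)). Sliding now.

Run:
```python
from h import *
np.set_printoptions(precision=3,suppress=True)
s=arm.state();t=np.array(s["position"]);rot=np.array(s["ee_rot"])
c=np.array([.6264,-.1467]);d=5.0;a=np.radians(d)
off=t[:2]-c;o2=np.array([np.cos(a)*off[0]-np.sin(a)*off[1],np.sin(a)*off[0]+np.cos(a)*off[1]])
tgt=[*(SO+o2),t[2]];rot2=[rot[0],rot[1],rot[2]+d];print(tgt,rot2,arm.solve_ik(tgt,rot2))
mid=c+np.array([.008,.06]); a=np.radians(d/2)
arm.move_linear(tgt,rot2,rate=.06);arm.sleep(.3)
s=arm.state();print(s["clock"],s["position"],s["ee_rot"],s["ft_force"],s["finger_gap"])
np.save("w5.npy",vision.camera_info("wrist"),allow_pickle=True)
cv2.imwrite("pics/w5.png",vision.grab_frame("wrist"))
cv2.imwrite("pics/s5.png",vision.grab_frame("scene"))
crop(cv2.imread("pics/s5.png"),200,210,170,110,4.5,"pics/s5c.png")
```

```text
[np.float64(0.542867484937127), np.float64(0.0028042955536648952), np.float64(0.031473060325384786)] [np.float64(-90.18494333166477), np.float64(60.50966109913673), np.float64(-9.223568681498945)] [ 26.336  76.428 -69.562 136.097 121.287  81.755 -34.844]
11.3667 [0.543 0.003 0.031] [-90.197  60.515  -9.242] [ 0.203 -5.153  4.421] 0.015688205980265626
```

View pics/w5.png

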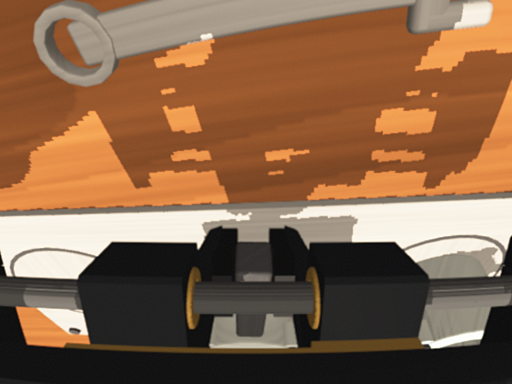

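View pics/s5c.png

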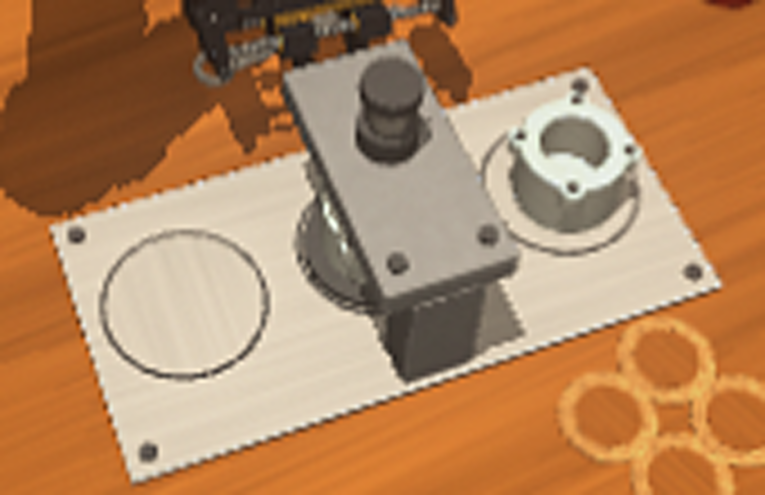

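The scene view shows the carb under the head. Release, back out along the fingers, and inspect concentricity from the front.

Run:
```python
from h import *
np.set_printoptions(precision=3,suppress=True)
arm.gripper_to(.05)
s=arm.state();t=np.array(s["position"]);rot=s["ee_rot"]
x=R.from_euler("xyz",rot,degrees=True).as_matrix()[:,0]
arm.move_linear(list(t-x*.075),None,rate=.12);arm.sleep(.15)
s=arm.state();print(s["clock"],s["position"],s["ft_force"])
np.save("w6.npy",vision.camera_info("wrist"),allow_pickle=True)
w=vision.grab_frame("wrist")
cv2.imwrite("pics/w6.png",w);crop(w,150,150,212,150,3.7,"pics/w6c.png")
```

```text
13.05 [0.506 0.009 0.096] [-0.484 -0.43  -0.037]
```

View pics/w6c.png

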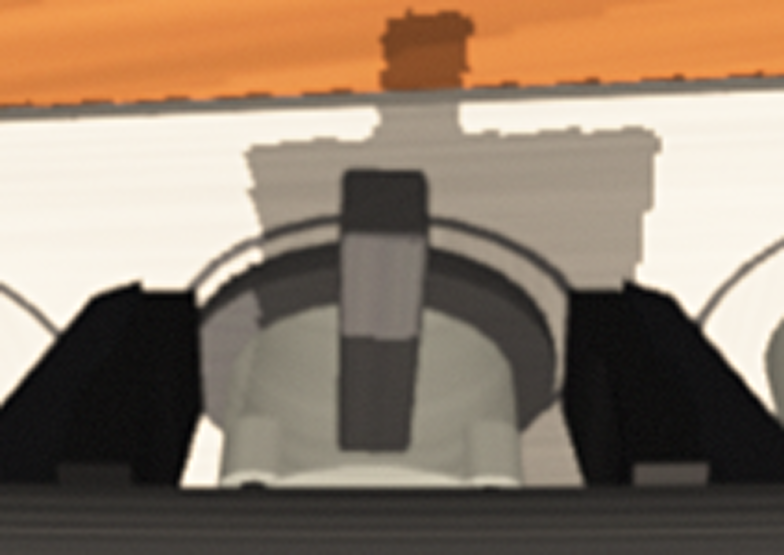

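Run:
```python
from h import *
arm.gripper_to(.088)
np.save("w7.npy",vision.camera_info("wrist"),allow_pickle=True)
w=vision.grab_frame("wrist");print(arm.state()["clock"])
cv2.imwrite("pics/w7.png",w);crop(w,180,185,140,100,5.6,"pics/w7c.png")
```

```text
13.8583
```

View pics/w7c.png

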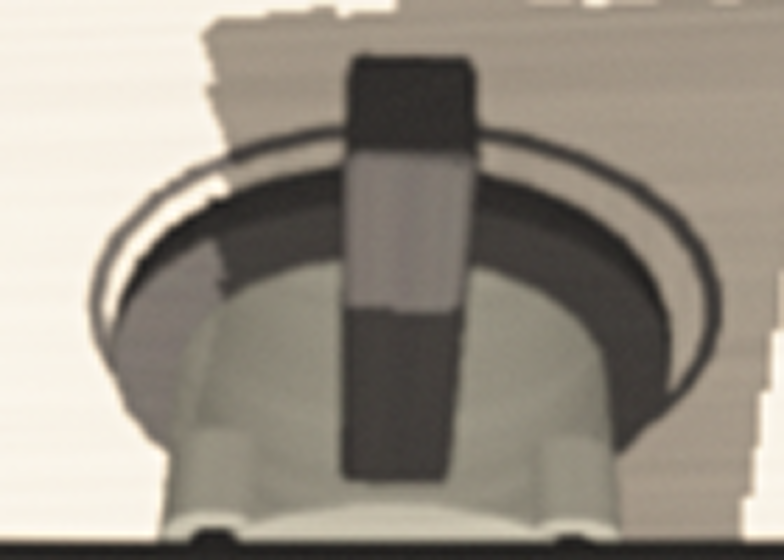

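Run:
```python
from h import *
np.set_printoptions(precision=4,suppress=True)
b=np.load("w7.npy",allow_pickle=True).item()
D=lambda u,v:(180+(u+.5)/5.6-.5,185+(v+.5)/5.6-.5)
def circ(P):
    x=np.linalg.lstsq(np.c_[2*P[:,:2],np.ones(len(P))],(P[:,:2]**2).sum(1),rcond=None)[0];return x[:2],2*np.sqrt(x[2]+x[0]**2+x[1]**2)
def fixc(P,r):
    from scipy.optimize import least_squares
    f=least_squares(lambda c:np.hypot(*(P[:,:2]-c).T)-r,P[:,:2].mean(0)+[.03,0]);return f.x,np.abs(f.fun).max()
ring=onplane(b,[D(*p) for p in[(92,300),(110,245),(160,195),(230,155),(320,131),(490,131),(560,152),(630,190),(690,250),(718,310),(690,375)]],.006)
disc=onplane(b,[D(*p) for p in[(150,265),(200,215),(250,188),(300,173),(490,178),(550,203),(600,238),(640,280)]],.006)
rc=circ(ring);print("ring",rc,fixc(ring,.0553));print("disc",circ(disc),fixc(disc,.05))
dc=fixc(disc,.05)[0]-rc[0];print("disc-ring",dc)
h=onplane(b,[D(411,153),D(404,310)],.058);yaw=np.arctan2(*(h[1]-h[0])[1::-1]);print(h[0],np.degrees(yaw),h[0,:2]+.11*np.array([np.cos(yaw),np.sin(yaw)]))
```

```text
ring (array([ 0.633, -0.012]), np.float64(0.11063402846761787)) (array([ 0.633, -0.012]), np.float64(0.001063050373829852))
disc (array([ 0.6322, -0.0142]), np.float64(0.09046818597734388)) (array([ 0.6382, -0.0155]), np.float64(0.0024262670779958417))
disc-ring [ 0.0051 -0.0035]
[0.5254 0.0069 0.058 ] -10.73051875088772 [ 0.6334 -0.0136]
```

The carb sits 2–6 mm from the ring centre (the handle line says 1.7 mm, the disc edge about 6 mm), within 12 mm. Now to the mallet, with two wrist views.

Run:
```python
from h import *
np.set_printoptions(precision=3,suppress=True)
s=arm.state()
arm.move_linear([.47,.0,.19],None,rate=.2)
arm.move_pose([.46,-.36,.25],[-90,90,-9]);arm.sleep(.2)
np.save("w8.npy",vision.camera_info("wrist"),allow_pickle=True)
w=vision.grab_frame("wrist");cv2.imwrite("pics/w8.png",w);crop(w,150,60,200,190,3.1,"pics/w8c.png")
arm.move_pose([.52,-.37,.25],[-90,90,-9]);arm.sleep(.2)
np.save("w9.npy",vision.camera_info("wrist"),allow_pickle=True)
w=vision.grab_frame("wrist");cv2.imwrite("pics/w9.png",w);crop(w,150,20,200,190,3.1,"pics/w9c.png")
s=arm.state();print(s["clock"],s["position"],s["qpos"])
```

```text
17.0167 [ 0.519 -0.37   0.25 ] [ 61.787  52.409 -65.508  85.151  48.631  74.048  72.142]
```

View pics/w8.png

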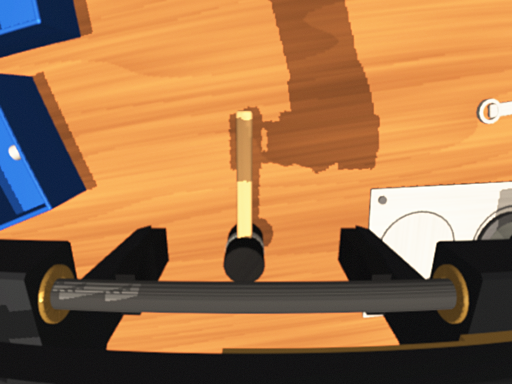

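View pics/w9.png

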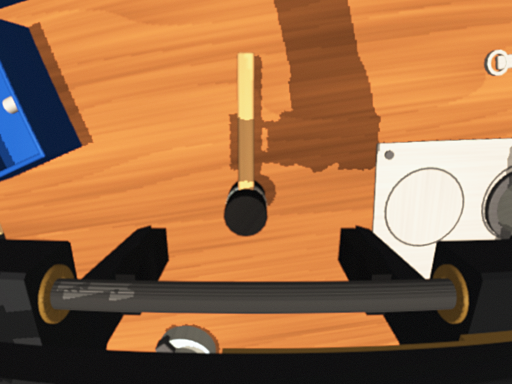

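Run:
```python
from h import *
crop(cv2.imread("pics/w8.png"),205,95,80,200,4,"pics/w8d.png")
crop(cv2.imread("pics/w9.png"),205,45,80,200,4,"pics/w9d.png")
a=cv2.imread("pics/w8d.png")[:780:1];b=cv2.imread("pics/w9d.png");cv2.imwrite("pics/w89.png",cv2.resize(np.hstack([a[:780],b[:780]]),None,fx=.76,fy=.76))
```

```text
(no output)
```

View pics/w89.png

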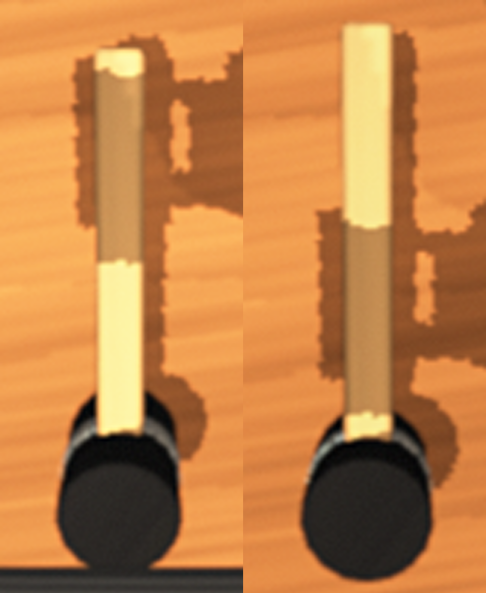

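Run:
```python
from h import *
np.set_printoptions(precision=4,suppress=True)
a=np.load("w8.npy",allow_pickle=True).item();b=np.load("w9.npy",allow_pickle=True).item()
A=lambda u,v:(205+u/3.04,95+v/3.04);B=lambda u,v:(205+(u-243.2)/3.04,45+v/3.04)
e=tri([(a,A(119,50)),(b,B(367,24))]);c=tri([(a,A(118.5,517)),(b,B(367,514))]);print("end",e,"head",c)
for i,F,l,r,cc,ee in((a,A,(57,517),(180,517),(118.5,517),(119,50)),(b,B,(302,514),(432,514),(367,514),(367,24))):
    P=onplane(i,[F(*l),F(*r),F(*cc)],.08);E=onplane(i,[F(*ee)],.052)[0]
    print("dia",np.linalg.norm(P[0]-P[1]),P[2],E,"len",np.linalg.norm((P[2]-E)[:2]),"yaw",np.degrees(np.arctan2(*(P[2]-E)[1::-1])))
```

```text
end (array([ 0.3995, -0.3578,  0.0505]), [3.0387100263353493e-05, 3.0387100263387235e-05]) head (array([ 0.5602, -0.3834,  0.0874]), [5.4848337978950817e-05, 5.484833797909921e-05])
dia 0.04556783102953378 [ 0.5643 -0.3843  0.08  ] [ 0.3994 -0.3578  0.052 ] len 0.16697941617939044 yaw -9.142722974303325
dia 0.04569087227391513 [ 0.5629 -0.3839  0.08  ] [ 0.3997 -0.3577  0.052 ] len 0.16527724182058792 yaw -9.110535852357245
```

The mallet is confirmed: handle top 50.5 mm, head diameter about 46–48 mm, length about 167–170 mm, yaw -9.1. Gripping and lifting.

Run:
```python
from h import *
np.set_printoptions(precision=3,suppress=True)
c=(.5645,-.3843)
p0,o=grasp_pose(c,-9.1,.058,.040,13,.09)
p,o=grasp_pose(c,-9.1,.058,.040,13)
arm.move_pose(list(p0),o)
arm.move_linear(list(p),o,rate=.1);arm.sleep(.1)
s=arm.state();print(s["clock"],s["position"],p,s["ft_force"])
arm.gripper_to(0.,60);arm.sleep(.2)
s=arm.state();print(s["clock"],s["position"],s["finger_gap"],s["ft_force"],s["wrist_torque"])
np.save("mg.npy",np.r_[s["position"],s["ee_rot"]])
cv2.imwrite("pics/w10.png",vision.grab_frame("wrist"))
```

```text
18.8 [ 0.512 -0.376  0.022] [ 0.511 -0.376  0.021] [ 0.679  0.298 -0.946]
20.0667 [ 0.511 -0.376  0.021] 0.016978673475442397 [-1.229 -1.142 -0.42 ] [-0.072  0.263 -0.036]
```

View pics/w10.png

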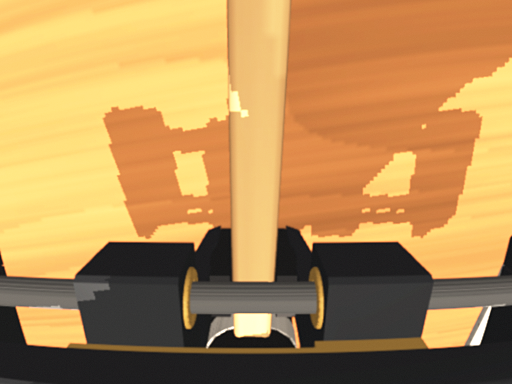

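The fingers hold the handle centrally at (257,260), with a gap of 17 mm. Lift and carry over the punch.

Run:
```python
from h import *
np.set_printoptions(precision=3,suppress=True)
g=np.load("mg.npy")
d=np.array([.633,-.013])-np.array([.5645,-.3843])
for z in(.23,.2,.17):print(arm.solve_ik([g[0]+d[0],g[1]+d[1],g[2]+z],list(g[3:])))
arm.move_linear([g[0],g[1],g[2]+.24],None,rate=.15)
s=arm.state();print(s["clock"],s["position"],s["ft_force"],s["wrist_torque"],s["finger_gap"])
arm.move_linear([g[0]+d[0],g[1]+d[1],g[2]+.24],list(g[3:]),rate=.18);arm.sleep(.3)
s=arm.state();print(s["clock"],s["position"],s["ft_force"],s["wrist_torque"],s["finger_gap"],s["qpos"])
for n in("scene","top","wrist"):cv2.imwrite(f"pics/{n}11.png",vision.grab_frame(n))
a=cv2.resize(cv2.imread("pics/scene11.png")[150:330,180:380],None,fx=2,fy=2);b=cv2.resize(cv2.imread("pics/top11.png")[40:220,170:370],None,fx=2,fy=2);cv2.imwrite("pics/st11.png",np.hstack([a,b]))
```

```text
[ 27.168  39.381 -56.057 108.155  54.718  48.485  24.041]
[ 26.743  42.298 -56.016 110.118  60.171  47.276  18.967]
[ 26.307  45.369 -55.897 111.82   65.822  46.529  13.844]
21.8667 [ 0.511 -0.376  0.26 ] [-0.452  0.262 -3.823] [ 0.114  0.577 -0.003] 0.01689705571150053
24.4167 [ 0.58  -0.005  0.261] [-0.066 -0.545 -5.497] [0.117 0.57  0.023] 0.01721240422638898 [ 29.776  40.639 -61.599 107.338  56.252  52.669  22.814]
```

View pics/st11.png

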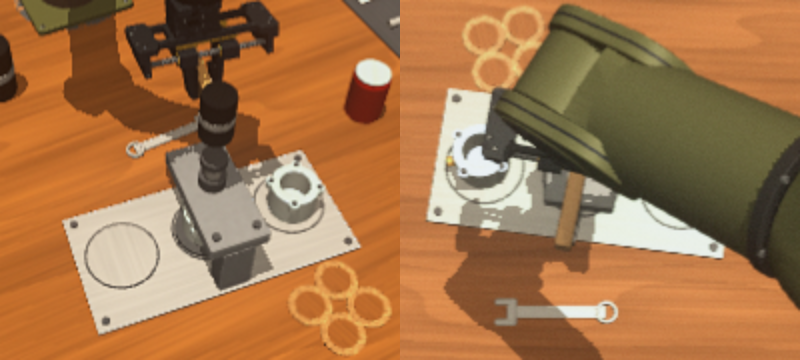

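View pics/wrist11.png

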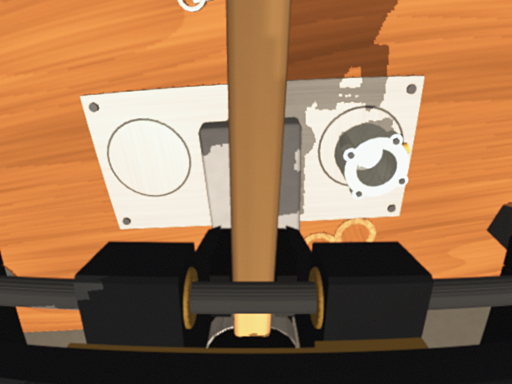

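The mallet hangs upright over the punch: scene crop head (217,115), punch (212,165). Pressing.

Run:
```python
from h import *
np.set_printoptions(precision=3,suppress=True)
g=np.load("mg.npy");d=np.array([.633,-.013])-np.array([.5645,-.3843]);x,y=g[0]+d[0],g[1]+d[1]
arm.move_linear([x,y,g[2]+.200],None,rate=.1)
for z in(.185,.178,.174,.172,.171):
    hit=arm.move_linear([x,y,g[2]+z],None,rate=.03,contact_N=22);arm.sleep(.1)
    s=arm.state();print(z,hit,s["clock"],s["position"]-g[:3],s["ft_force"],s["wrist_torque"],s["finger_gap"])
    if s["ft_force"][2]>15:break
for n in("scene",):cv2.imwrite(f"pics/{n}12.png",vision.grab_frame(n))
crop(cv2.imread("pics/scene12.png"),220,170,130,130,4.5,"pics/s12.png")
```

```text
0.185 False 25.8667 [0.069 0.371 0.185] [-0.499 -1.027 -1.161] [ 0.079  0.307 -0.021] 0.017433306438011414
0.178 False 26.35 [0.069 0.371 0.178] [-0.987  0.561  2.077] [0.032 0.301 0.008] 0.017293726897571127
0.174 False 26.7333 [0.069 0.371 0.174] [-2.116  0.261  3.793] [ 0.009  0.266 -0.057] 0.017274645730792397
0.172 False 27.0833 [0.069 0.371 0.172] [-1.941 -0.124  3.808] [0.1   0.266 0.005] 0.017241949293860737
0.171 False 27.4333 [0.068 0.371 0.171] [-3.698  0.168  6.067] [-0.023  0.399 -0.023] 0.01768722662628733
```

View pics/s12.png

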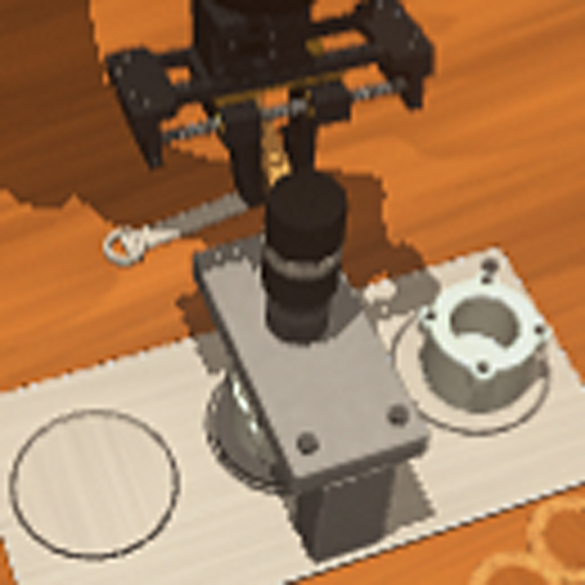

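The force change is about 8–10 N, so the punch is at its stop. One small extra push for margin, then up and back to the mallet's place.

Run:
```python
from h import *
np.set_printoptions(precision=3,suppress=True)
g=np.load("mg.npy");d=np.array([.633,-.013])-np.array([.5645,-.3843]);x,y=g[0]+d[0],g[1]+d[1]
hit=arm.move_linear([x,y,g[2]+.1695],None,rate=.02,contact_N=15);arm.sleep(.15)
s=arm.state();print(hit,s["clock"],s["position"]-g[:3],s["ft_force"],s["wrist_torque"])
arm.move_linear([x,y,g[2]+.24],None,rate=.08);arm.sleep(.1)
s=arm.state();print(s["clock"],s["ft_force"],s["wrist_torque"])
np.save("w13.npy",vision.camera_info("wrist"),allow_pickle=True)
for n in("scene","wrist"):cv2.imwrite(f"pics/{n}13.png",vision.grab_frame(n))
arm.move_linear([g[0],g[1],g[2]+.24],None,rate=.18)
arm.move_linear([g[0],g[1],g[2]+.04],list(g[3:]),rate=.15);arm.sleep(.2)
for n in("scene",):cv2.imwrite(f"pics/{n}14.png",vision.grab_frame(n))
s=arm.state();print(s["clock"],s["position"]-g[:3],s["ft_force"])
a=cv2.resize(cv2.imread("pics/scene13.png")[150:300,200:350],None,fx=2.6,fy=2.6);b=cv2.resize(cv2.imread("pics/scene14.png")[190:340,80:230],None,fx=2.6,fy=2.6);cv2.imwrite("pics/s1314.png",np.hstack([a,b]))
```

```text
False 27.8833 [0.068 0.372 0.171] [-8.544  0.021 13.966] [-0.272  0.737 -0.226]
29.0167 [-0.25  -0.758 -4.522] [0.12  0.556 0.024]
33.1 [ 0.    -0.     0.041] [-0.476 -0.26  -4.377]
```

View pics/s1314.png

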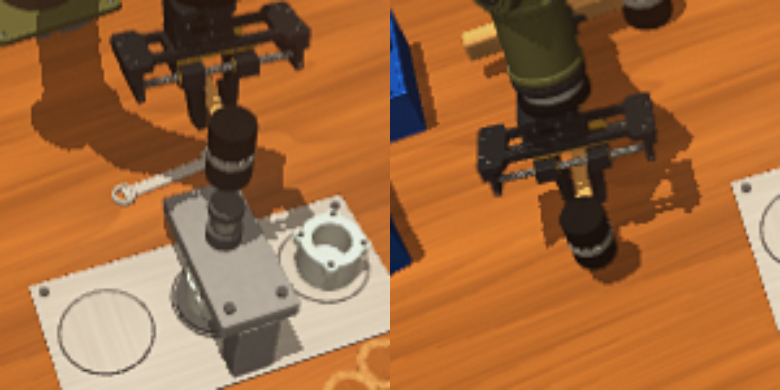

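The force rise to 18 N showed the punch at its hard stop, and it has sprung back up (left crop). The mallet is upright over its old spot. Lowering with contact detection.

Run:
```python
from h import *
np.set_printoptions(precision=3,suppress=True)
g=np.load("mg.npy")
arm.move_linear([g[0],g[1],g[2]+.010],None,rate=.08);arm.sleep(.1)
hit=arm.move_linear([g[0],g[1],g[2]-.002],None,rate=.015,contact_N=5);arm.sleep(.1)
s=arm.state();print(hit,s["clock"],s["position"]-g[:3],s["ft_force"],s["wrist_torque"])
arm.gripper_to(.06);arm.sleep(.2)
s=arm.state();t=np.array(s["position"]);print(s["clock"],s["ft_force"])
xd=R.from_euler("xyz",s["ee_rot"],degrees=True).as_matrix()[:,0]
arm.move_linear(list(t-xd*.13),None,rate=.15)
arm.move_pose([.46,-.36,.25],[-90,90,-9]);arm.sleep(.2)
np.save("w15.npy",vision.camera_info("wrist"),allow_pickle=True)
for n in("scene","wrist","top"):cv2.imwrite(f"pics/{n}15.png",vision.grab_frame(n))
print(arm.state()["clock"])
a=cv2.resize(cv2.imread("pics/wrist15.png"),None,fx=.78,fy=.78);b=cv2.resize(cv2.imread("pics/scene15.png"),None,fx=.78,fy=.78);cv2.imwrite("pics/a15.png",np.hstack([a,b]))
```

```text
True 34.4833 [-0.001  0.    -0.001] [ 0.926 -1.021  5.229] [-0.011 -0.165 -0.016]
35.45 [-0.286 -0.698  0.298]
37.3167
```

View pics/a15.png

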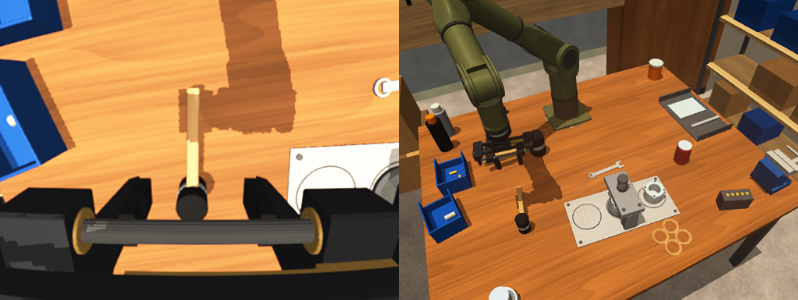

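The mallet stands in its old place. Final check of the carb from the front.

Run:
```python
from h import *
np.set_printoptions(precision=3,suppress=True)
arm.move_pose([.46,.0,.16],[-90,60,-9]);arm.sleep(.2)
np.save("w16.npy",vision.camera_info("wrist"),allow_pickle=True)
w=vision.grab_frame("wrist");cv2.imwrite("pics/w16.png",w);crop(w,190,130,130,130,4.5,"pics/w16c.png")
s=arm.state();print(s["clock"],s["position"],s["ft_force"])
```

```text
Traceback (most recent call last):
rig.MotionError: the arm cannot take that pose within its joint ranges
```

Run:
```python
from h import *
np.set_printoptions(precision=3,suppress=True)
arm.move_pose([.48,-.02,.2],[-90,66,-9]);arm.sleep(.2)
np.save("w16.npy",vision.camera_info("wrist"),allow_pickle=True)
w=vision.grab_frame("wrist");cv2.imwrite("pics/w16.png",w);crop(w,190,100,130,130,4.5,"pics/w16c.png")
s=arm.state();print(s["clock"],s["position"],s["ft_force"])
```

```text
39.1583 [ 0.48 -0.02  0.2 ] [ 0.338  0.486 -0.152]
```

View pics/w16.png

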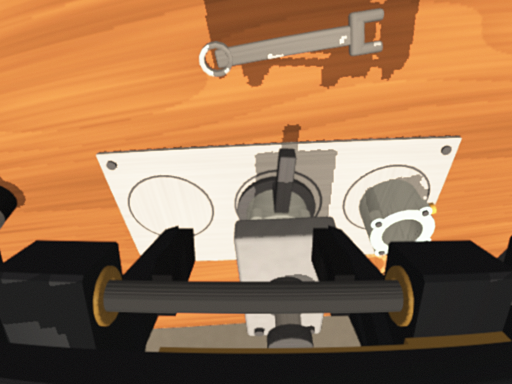

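View pics/w16c.png

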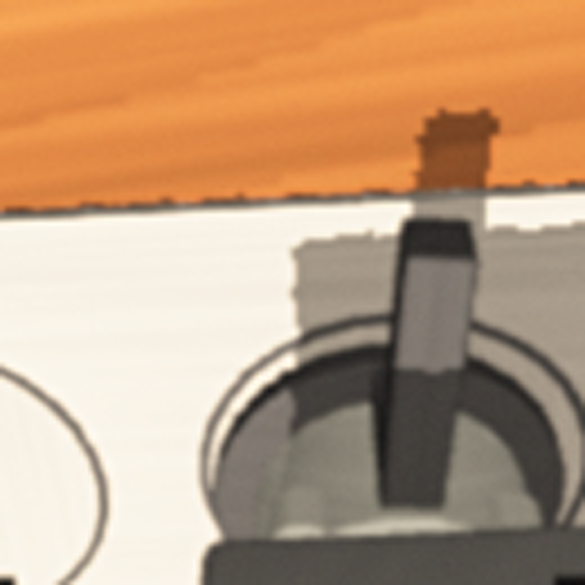

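Ring-to-holder gaps are about 3.5 mm left, 6.7 mm right and 9 mm front, so the offset is about 4–5 mm, unchanged by the punching. A last check that the bystanders are unmoved.

Run:
```python
from h import *
a=cv2.imread("pics/top0.png");b=vision.grab_frame("top");c=cv2.imread("pics/scene0.png");d=vision.grab_frame("scene")
def sh(p,q,box):
    x,y,w,h=box;r=cv2.matchTemplate(q[y-10:y+h+10,x-10:x+w+10],p[y:y+h,x:x+w],cv2.TM_CCOEFF_NORMED);_,v,_,l=cv2.minMaxLoc(r);return l[0]-10,l[1]-10,round(v,3)
print("can",sh(a,b,(100,135,45,40)),sh(c,d,(350,175,30,40)));print("casting",sh(a,b,(190,98,42,40)),sh(c,d,(308,228,38,35)));print("wrench",sh(c,d,(240,203,52,28)),sh(a,b,(212,185,70,24)));print("mallet",sh(a,b,(375,138,40,80)),sh(c,d,(140,235,35,68)));print("punch",sh(c,d,(270,220,32,28)))
arm.close_job();print(arm.state()["clock"])
```

```text
can (0, 0, 0.997) (0, 0, 1.0)
casting (0, 0, 0.994) (0, 0, 1.0)
wrench (0, 0, 0.61) (-2, 0, 0.14)
mallet (0, 0, 0.316) (0, 0, 0.971)
punch (0, 0, 0.984)
the job is handed in; nothing more can be done
the job is handed in; nothing more can be done
```

I slid the carburettor body flat to the middle mark and drove the punch to its stop with the 48 mm mallet. The mallet is back standing on its head where it started, and I handed the job in at about 39 s of the 72 s allowed.

**Carburettor body:** my two measurements of how far it sits off the ring centre disagree. The handle line gave about 2 mm, and the holder-to-ring gap gave 4–6 mm. Both are within the 12 mm limit, and the last look from the front agreed with the 4–5 mm figure.

**Punch:** pressing raised the force by about 8 N at full travel and 18 N against the hard stop. Afterwards the pictures showed the punch back up.

**Mallet:** it touched down within 1 mm of its starting height, and the pictures matched its original place and upright stance.

**Bystanders:** the can and the spare casting matched with zero pixel shift in both views. The wrench showed no shift in the scene view, but that match was weak (0.61) because of the arm's shadow. The top-view wrench match failed because the arm was in the way.

**Grip:** the first grip on the carburettor handle stopped about 7 mm short on a false contact. The second was stopped by contact too and held at about 101 mm from the axis instead of the 96 mm I aimed for. The top view after gripping showed the body had not moved.

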